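# Clamp the bored block and check its bore with the collared gauge rod

## Task

Swing the vise's cam lever round until the jaw is tight on the bored aluminium block, and let go of the lever. Then take the collared gauge rod by its handle, push its thin end into the guide tube on the block until the collar stops against the tube, draw it right out again, and hold it level with its tip about 7 cm above the middle of the small white-topped light panel for reading. Finish there still holding the rod, with nothing else carrying it, the block still tight in the vise, and the other loose things on the bench left where they are.

Things in the scene. Friction and masses are not known exactly. Their poses are not given: they have to be found in the camera images.
- vise: dark steel cam-action machine vise fixed to the bench, 210 mm long (x), 100 mm wide (y). Origin at bench level, z up. Jaws close along x: fixed jaw at +x (gripping face at x = 45 mm), sliding jaw on the -x side, lever at the -x end. The bed under the block is 45 mm above the bench; jaws 86 mm high, 90 mm wide
- jaw: sliding jaw of the vise, 30 mm thick; origin at bench level under the middle of its gripping face, axes as the vise's. It slides along the vise's +x towards the fixed jaw, 14 mm per radian of the lever, only as the lever moves
- lever (a joint): cam lever angle (rad): 0 open, grows counter-clockwise seen from above, stop at 1.62, starts in 0 to 0.3. At q the arm points from the pivot at 1.75 + q rad from the vise's +x (about +y open, -x shut). Jaw meets block, and block the fixed jaw, at about 1.43; there it goes firm, barely 0.02 more. At the knob: 6 to 9 N swings it; push 14 to 25 N on it to tighten. Stays where it is left (self-locking)
- knob (a point): middle of the upright black grip at the end of the lever: a cylinder 18 mm across, running from 68 to 110 mm above the bench, 75 mm from the pivot; this point is 95 mm above the bench. It is rigid on the lever, so it turns with it
- pivot (a point): point on the lever's upright pivot axis, 95 mm above the bench (the lever's hub itself is only 69 mm high)
- block: loose aluminium block 50 mm (x) by 70 mm (y) by 50 mm high, 0.5 kg, standing on the vise's bed between the jaws, origin at the centre of its underside, z up. A straight bore 16 mm across runs right through it along its y, 25 mm above its underside. A steel guide tube 36 mm outside, 16 mm inside, stands 14 mm out of its +y face, in line with the bore
- mouth (a point): centre of the open end of the guide tube (block frame x = 0, y = 49, z = 25 mm). The rod goes in along the block's -y; the bore axis is about 70 mm above the bench
- rod: loose steel gauge rod, 0.25 kg, level in its rest, axis 60 mm above the bench. Origin on its axis at the collar's front face; x towards the tip. Shaft 12 mm across, x = 0 to 80 mm, last 8 mm tapered to 7 mm; collar 32 mm across, x = -12 to 0; handle 18 mm across, x = -112 to -12, balance point x = -29. In the rest, the handle is free to grip from above for x = -80 to -15
- tip (a point): end of the gauge rod's thin shaft, on its axis, 80 mm from the collar face
- rest: fixed wooden base 190 x 60 x 14 mm with two steel vee posts carrying the rod; origin under its centre at bench level, x along the rod towards its tip. Vees at x = 75 mm (under the shaft) and -70 mm (under the handle's end), 10 mm thick, about 40 mm wide, tops at most 66 mm high. The rod's collar face is at about x = 30 mm; the rod lifts straight up out
- panel: fixed grey light panel with a white top, 120 x 120 mm, 20 mm high, lying on the bench; origin at the centre of its underside, z up
- drift: plain round steel bar 140 mm long, 18 mm thick, with a 22 mm square head and NO collar, lying on the bench (not the gauge); leave it alone
- hammer: hammer lying on the bench; leave it alone
- brush: hand brush lying on the bench; leave it alone
- wrench: open-ended wrench lying on the bench; leave it alone
- parallel: flat steel bar 130 x 16 x 30 mm, standing on its narrow edge, 30 mm high; leave it alone
- jack: small dark steel screw jack, waisted, 44 mm across, 60 mm tall; leave it alone

How it is judged (in metres and radians):
On the way, in this order (a step that is already met when the one before it is completed fails the run):
1. the vise jaw is tight on the block (over 6 N, block against the fixed jaw) and the fingers are off the lever (contact force between jaw and block above 6 N and x of block in the frame of vise above 0.017 m and distance between knob and the grasp point above 0.08 m), for 0.3 s.
2. the gauge rod is in the guide tube, its collar stopped against the tube (within 3 mm), with the block still clamped (distance between rod and mouth below 0.005 m and y of rod in the frame of block below 0.052 m and angle between the x axis of rod and the y axis of block, either way round below 0.12 rad and contact force between jaw and block above 4 N), for 0.2 s.
At the end, for the whole second after the job is handed in: Rod still in the fingers, at rest, level within 8 degrees, tip 35 to 105 mm above the panel top and within 50 mm of its middle along each side, touching neither rest, block, vise nor panel; block square on the vise bed against the fixed jaw, sliding jaw pressing over 4 N (x of tip in the frame of panel between -0.05 and 0.05 m and y of tip in the frame of panel between -0.05 and 0.05 m and z of tip in the frame of panel between 0.055 and 0.125 m and angle between rod's own x axis and vertical between 1.4308 and 1.7108 rad and contact force between rod and the fingers above 1 N and linear speed of rod below 0.02 m/s and contact force between rod and rest below 0.3 N and contact force between rod and block below 0.3 N and contact force between rod and vise below 0.3 N and contact force between rod and panel below 0.3 N and contact force between jaw and block above 4 N and x of block in the frame of vise between 0.015 and 0.025 m and z of block in the frame of vise between 0.042 and 0.049 m and angle between the y axis of block and the y axis of vise, either way round below 0.05 rad and angle between block's own z axis and vertical below 0.05 rad); the arm keeps its last pose, push and grip.
It fails at once if a loose bystander was moved more than 50 mm (distance of any of drift, hammer, brush, wrench, parallel, jack from where it was at the start of the episode above 0.05 m).
It also fails if it takes over 69 s, if anything falls off the work surface, if the arm or the gripper's body presses on something with over 40 N, if the wrist force passes 120 N, or if a joint passes its speed limit or range.

## Robot

A 6-joint arm with a two-finger parallel gripper is mounted at the origin on the work surface. World frame = base frame: x ahead of the robot, y to its left, z up, the work surface at z = 0. Lengths are in mm, angles in rad, forces in N, time in s.
With the tool pointing down it reaches from about 350 to 775 mm from the base axis. Payload 7.3 kg.
Tool frame: the origin (TCP) lies between the finger pads; the fingertips stand bot.tips_ahead ahead of it and the grasp point (between the pads) lies 6 mm ahead of it (bot.tips_ahead is the distance from the TCP to the fingertips, in mm); z points along the fingers, y is the line along which they close (so a half turn about z gives the same grasp; the last joint's range is limited). The gripper opens to 92 mm and grips with 3 to 60 N. Pads are 19 mm wide; open, the fingers measure 130 mm over their backs; the gripper's body (75 mm by 190 mm) begins 47 mm behind the grasp point.
Start: joints at [1.169, 0.342, 1.524, -0, 1.275, -0.146], TCP at [132.82, 507.942, 217.641] pointing down, gripper open.
Joint ranges: [-2.53, 2.53], [-0.77, 2.02], [0.04, 2.7], [-1, 4.14], [0.28, 2.66], [-3.11, 3.11]. Speed limits (rad/s): [2.57, 2.57, 3.14, 3.14, 3.14, 3.14].

## Interface

Orientations are given as [roll, pitch, yaw] about the fixed x, y, z axes, in that order (R = Rz(yaw) Ry(pitch) Rx(roll)).
In Python, from plant import bot gives the robot as it stands. The module is installed in compiled form; this text tells all that it offers.
- The arm moves only by the tool step_arm, never from a script. Its argument "targets" is one flat list of numbers, 7 for each row, row after row: the opening, from 0 (shut) to 1 (fully open), then the shift along the tool's x, y, z each as a share of 100 mm, from -1 to 1, then the turn, a rotation vector about the tool's x, y, z each as a share of pi/4 rad, from -1 to 1. A call has 1 to 20 rows; each row is the pose to reach, as a shift and turn from the pose commanded when the call began, along the tool's axes at that moment; what a row does not reach only later rows make up. A row lasts 1/8 s, in which the tool goes at most 62.5 mm and 10.7 degrees, less where a joint would pass 70% of its speed; a pose out of reach is approached as far as the arm can. A call with a number of a shift or a turn outside -1 to 1 is refused whole. A call with a gripper value outside its range is refused whole. The fingers move at their own pace and stop on an object; the grip force is fixed at half the most. Time passes only in rows, so rows that repeat a pose let the fingers close. It gives the time, the measured TCP pose, the force, the opening and the grip force at its end, in the units of the state.
- bot.get_obs(): the state, without advancing time (a new reading comes with each control period).
- bot.capture(name): name is "scene" or "top"; returns (picture, depth): 420x560x3 uint8, blue, green, red; 420x560 float32, mm along the optical axis (not along the pixel's ray), 0 where there is no reading.
- bot.camera_info(name): a dict with "fx", "fy", "cx", "cy" (pixels), "k1" (the pictures are not rectified: a ray, as slopes to the right and down, at radius r is drawn at 1 + k1 r^2 times it, then the intrinsics apply), "camera_from_world" (4x4, takes a point from world to camera coordinates). Camera axes: x right, y down, z forward; pixel columns grow to the right and rows downward; lengths in mm; the calibration is good to about 2 mm. A picture is of the moment at which its call begins. camera_info takes no time and is no camera call.
- bot.close_job(): hands the job in; it is judged then, once.
The state is a dict: "time": time; "joint_positions": joint angles; "dq": joint speeds; "tau": joint torques, N m; "tool_pos": TCP position; "tcp_rot": TCP orientation; "contact_force": force on the tool from outside, world axes, zero at the start; "moment": the same for the moment, N m; "grip_width": finger opening in mm; "finger_force": force on a finger pad.
Only numpy, scipy, OpenCV 4.12 (cv2) and the standard library are available. Lean on these libraries where they do the work, as an engineer would, in place of code of your own. Each camera call takes 0.05 s, during which the arm holds its last target. There are 200 camera calls.

## Working session

There is one attempt and no reset: what is moved stays moved. The work goes in short steps, Python scripts to look and compute and a tool call to move; the robot and the scene stay as the last step left them, time stands still between calls to the robot, and variables do not carry over. Pictures are saved under pics/ and viewed, at most 10 in all, crops included, and the job is handed in when it is done.

Besides the shell and the picture viewer there is one more tool, called after "Emit:" by a JSON object that holds its "api" and its "payload", one argument or row to a line. step_arm: Moves the arm, as the interface text tells. Shift numbers are shares of 100 mm and turn numbers shares of pi/4 rad, none past 1 either way. Its arguments: {"type":"object","properties":{"targets":{"type":"array"}},"required":["targets"]}

```bash
mkdir -p pics; cat > h.py <<'E'
import numpy as np, cv2
from plant import bot
def look(n,f):
    p,d=bot.capture(n); cv2.imwrite(f'pics/{f}.png',p); np.save(f'pics/{f}.npy',d); return p,d
def pts(n,uv,depth=None,z=None):
    c=bot.camera_info(n); K=np.array([[c['fx'],0,c['cx']],[0,c['fy'],c['cy']],[0,0,1.]])
    uv=np.asarray(uv,float).reshape(-1,2)
    x=(uv-[c['cx'],c['cy']])/[c['fx'],c['fy']]; s=x.copy()
    for _ in range(20): s=x/(1+c['k1']*(s**2).sum(1,keepdims=True))
    r=np.c_[s,np.ones(len(s))]; M=np.array(c['camera_from_world']); R=M[:3,:3]; o=-R.T@M[:3,3]
    w=r@R
    t=np.asarray(depth,float).reshape(-1) if z is None else (z-o[2])/w[:,2]
    return o+w*t[:,None]
def cloud(n,d):
    v,u=np.mgrid[:420,:560]; P=pts(n,np.c_[u.ravel(),v.ravel()],depth=d.ravel()).reshape(420,560,3); P[d<=0]=np.nan; return P
E
python3 - <<'E'
from h import *
for n in('scene','top'):
    look(n,n+'0'); c=bot.camera_info(n); M=np.array(c['camera_from_world']); print(n,c['fx'],c['k1'],(-M[:3,:3].T@M[:3,3]).round(),M[:3,:3].round(2).tolist())
print(bot.get_obs(),bot.tips_ahead)
E
```

```text
scene 480.6944938540307 -0.1176702057757099 [1362. -214. 1093.] [[0.24, 0.97, 0.01], [0.76, -0.18, -0.62], [-0.6, 0.15, -0.78]]
top 530.9972892677434 -0.002771976897859948 [ 472.  -14. 1387.] [[0.03, -1.0, 0.03], [-1.0, -0.03, -0.06], [0.06, -0.03, -1.0]]
{'time': 0.1, 'joint_positions': array([ 1.16900280e+00,  3.42642694e-01,  1.52489942e+00,  5.84253015e-06,
        1.27539381e+00, -1.46001757e-01]), 'dq': array([-1.33302027e-03, -3.35655476e-03, -1.63049479e-03,  4.14403789e-05,
       -7.48689720e-05, -3.58434166e-04]), 'tau': array([ 1.47520263e-03, -4.31997442e+01, -2.44697607e+01,  7.18801981e-02,
        5.24525985e-02, -6.91988316e-05]), 'tool_pos': array([132.66511027, 507.58637393, 217.0275412 ]), 'tcp_rot': array([-3.14026448e+00, -2.00952723e-04,  2.88579904e+00]), 'contact_force': array([-0.77305786, -1.11782895, -0.44157968]), 'moment': array([-0.03837489, -0.04597097,  0.04478152]), 'finger_force': 0.0, 'grip_width': 92.35268659699344} 25.0
```

View pics/top0.png

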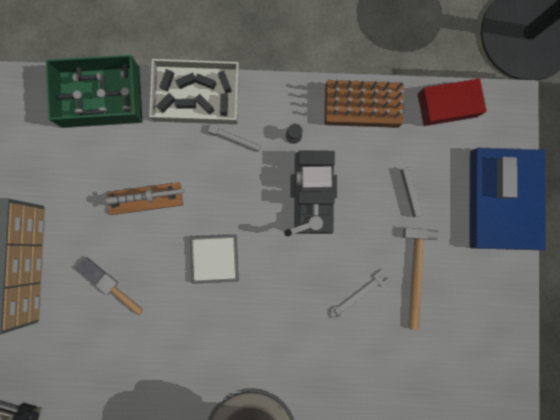

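View pics/scene0.png

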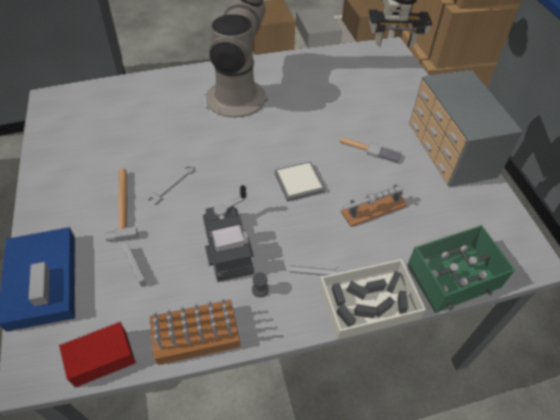

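The top view shows the vise at about (315,192) with its lever knob at (288,232). The rod and rest are at (145,197), and the panel is at (214,259).

```bash
python3 - <<'E'
from h import *
p=cv2.imread('pics/top0.png'); d=np.load('pics/top0.npy'); P=cloud('top',d)
hsv=cv2.cvtColor(p,cv2.COLOR_BGR2HSV)
def rect(name,m,z):
    m=m.astype(np.uint8); cs,_=cv2.findContours(m,0,2); c=max(cs,key=cv2.contourArea)
    w=pts('top',c.reshape(-1,2),z=z)[:,:2].astype(np.float32); r=cv2.minAreaRect(w); print(name,np.round(r[0],1),np.round(r[1],1),round(r[2],1))
def win(u0,v0,u1,v1):
    a=np.zeros(d.shape,bool); a[v0:v1,u0:u1]=1; return a
Z=P[...,2]
rect('panel',win(180,225,250,295)&(Z>12)&(Z<40),20)
rect('panelwhite',win(180,225,250,295)&(p.min(2)>150),20)
rect('jaws',win(280,140,350,205)&(Z>78),86)
rect('vise',win(285,140,350,240)&(Z>25),40)
rect('block',win(285,155,350,195)&(p.min(2)>120),95)
rect('rest',win(95,170,195,225)&(hsv[...,1]>100),14)
rect('knob',win(278,222,298,242)&(Z>85),110)
rect('rodz',win(95,170,195,225)&(Z>48),60)
for nm,w in(('vise',(275,140,350,245)),('rod',(95,175,195,220))):
    u0,v0,u1,v1=w; print(nm); 
    for v in range(v0,v1,5 if nm=='vise' else 3): print(v,np.nan_to_num(Z[v,u0:u1:4 if nm=='rod' else 3]).astype(int))
a=cv2.resize(p[140:245,275:355],None,fx=5,fy=5,interpolation=2); b=cv2.resize(p[170:225,95:195],None,fx=4,fy=4,interpolation=2)
o=np.zeros((525,800,3),np.uint8); o[:525,:400]=a; o[:220,400:]=b; 
s=cv2.imread('pics/scene0.png'); c=cv2.resize(s[175:230,330:420],None,fx=4.4,fy=4.4,interpolation=2); o[225:225+c.shape[0],400:400+c.shape[1]]=c
cv2.imwrite('pics/crop.png',o)
E
```

```text
panel [446. 106.] [119.3 119.6] 4.3
panelwhite [446.  105.8] [101.9 101. ] 4.3
jaws [ 654.5 -139.8] [52.2 84.1] 3.9
vise [ 620.2 -138.6] [120.  224.4] 87.5
block [ 655.  -146.9] [47. 69.] 1.7
rest [581.4 287. ] [ 27.9 187.4] 9.9
knob [516.1 -77.2] [14.4 16.9] 1.6
rodz [597.7 278.7] [ 36.3 192.7] 8.7
vise
140 [-1 -3  3  0  8 13 16 10  7  1  5  0 -1  1 -2 -1 -1  0 -1  0  3  0 -5  0
  2]
145 [  0   2  -6  -6   1  -2  -1   0   0 -11   0  -4   0  -4   3   4  -3  -1
  -3   1   0   2  -5  -6   0]
150 [ 0  0 -2  0 -1  0 -5 -6 85 81 85 82 78 86 83  5  0 -3  0  1  0  0  4  1
 -2]
155 [ 0 -1  5  0 -2 -2  2 26 80 82 88 85 89 85 84 81 82 89 83 82 -2 -1  0  0
 -4]
160 [-1 -2 -4 -3 -2  2  0 31 89 82 82 83 85 83 86 82 89 86 84 86 -3  1  0 -1
  0]
165 [-5 -1 -2 -4 -1 -3 -1 26 60 64 66 61 62 65 65 60 60 65 70 73  0  0  4  1
  5]
170 [ 0  0 -1 -3  0  2  0 30 22 91 94 95 95 92 94 95 98 91 93 30  3  0  0 -2
 -2]
175 [ 0  0  4 -3  2 13 10 63 88 84 93 92 98 93 93 92 91 92 96 26 17 -1  1 -1
  1]
180 [ 1 -2 -4  0  0  9 14 68 87 84 95 96 94 94 90 92 94 90 94 34 10  0 -1  0
  0]
185 [-1 -3  2  0  1 17 10 23 71
[... 1536 characters left out ...]
 63 66 74 63 62 67 63 65 64 64 58 -2 -1
  0]
196 [-1 -1  0 17 54 61 66 66 64 69 67 69 62 75 69 61 57 13 14 61 12 12 -5 -4
 -3]
199 [ 0  0  0 69 70 66 68 68 68 65 64 61 67 69 70 12 14 10 10 14 16 15 -4  2
  0]
202 [ 1 -1 -2 68 65 64 63 56  5 12 15 14 11 10  4 13 13 14 11 12 16 20 -1 -3
 -1]
205 [ 0 -3  0 -6 54 49 15 14  8 11 11 15 16 14 15 15 10 10  9 13 10 11  2 -2
  0]
208 [ 0 -2 -4 -1 14 15  5 12 13 10 14 13 14 13 14 11  3  3 -1  0  2  0  4  4
 -6]
211 [-1 -1  0 -3 13 17  9  9  5 15  7 -3 -6 -3 -3 -3  0  0 -5  2  3 -2 -2  4
 -2]
214 [-1  0  0  0 11  4  0  0 -1 -3  1  0 -5  0  0 -4 -1  0 -2  1  0  1 -1 -2
 -1]
217 [-4  0 -1 -3 -3  0  0  1 -4 -1  0  2 -1  1 -2 -2  2  0  0 -2 -1 -3  0  1
  1]
```

View pics/crop.png

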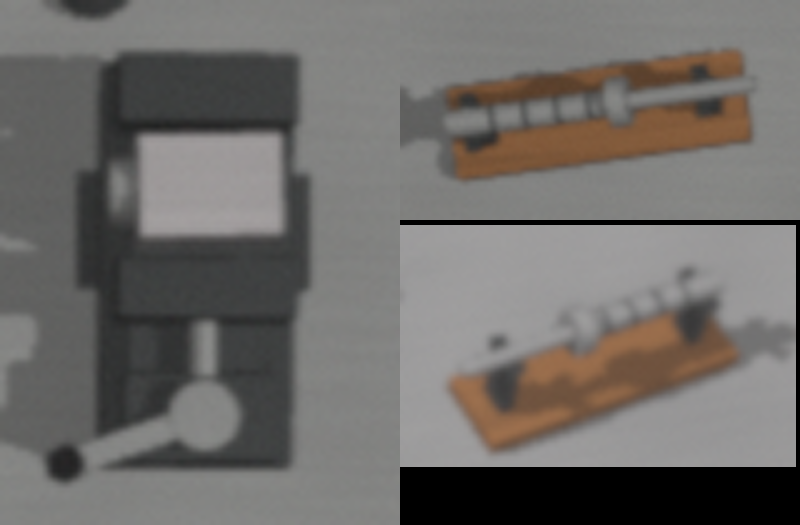

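The crop shows the guide tube facing +y and the rod tip facing -y, so the rod needs no flip. The lever is at about its open angle. Next I'll measure the axes more finely.

```bash
python3 - <<'E'
from h import *
p=cv2.imread('pics/top0.png'); d=np.load('pics/top0.npy'); P=cloud('top',d); Z=cv2.medianBlur(np.nan_to_num(P[...,2]).astype(np.float32),3)
hsv=cv2.cvtColor(p,cv2.COLOR_BGR2HSV)
def win(u0,v0,u1,v1):
    a=np.zeros(d.shape,bool); a[v0:v1,u0:u1]=1; return a
def rect(name,m,z):
    cs,_=cv2.findContours(m.astype(np.uint8),0,2); c=max(cs,key=cv2.contourArea)
    r=cv2.minAreaRect(pts('top',c.reshape(-1,2),z=z)[:,:2].astype(np.float32)); print(name,np.round(r[0],1),np.round(r[1],1),round(r[2],1))
rect('fixedjaw',win(290,140,350,168)&(Z>75)&(p.max(2)<100),86)
rect('slidejaw',win(290,190,350,206)&(Z>75),86)
rect('block',win(285,155,350,195)&(p.min(2)>125),95)
hub=win(305,214,330,235)&(p.min(2)>85)
n,l,st,ce=cv2.connectedComponentsWithStats(cv2.morphologyEx(hub.astype(np.uint8),2,np.ones((9,9))))
print('hub',pts('top',ce[1:],z=69).round(1),st[1:,4])
kn=win(280,225,296,240)&(p.max(2)<50); v,u=np.nonzero(kn); print('knob',len(u),pts('top',[[u.mean(),v.mean()]],z=108).round(1))
# rod: upper visible, bright low-saturation pixels
m=win(98,180,190,212)&(Z>52)&(hsv[...,1]<60)&(p.min(2)>75); v,u=np.nonzero(m)
w=pts('top',np.c_[u,v],z=62)[:,:2]; vx,vy,x0,y0=cv2.fitLine(w.astype(np.float32),cv2.DIST_HUBER,0,.01,.01).ravel()
if vy>0: vx,vy=-vx,-vy
t=(w-[x0,y0])@[vx,vy]; n=(w-[x0,y0])@[-vy,vx]
print('rod dir',vx,vy,np.degrees(np.arctan2(vy,vx)),'p0',x0,y0,'t',t.min(),t.max())
for a in np.arange(-110,110,6):
    k=(t>=a)&(t<a+6)
    if k.any(): print(int(a),round(n[k].min(),1),round(n[k].max(),1),round(np.median(n[k]),1),end=' | ')
E
```

```text
fixedjaw [ 704.8 -144.4] [35.  89.7] 1.8
slidejaw [ 605.2 -146.6] [29.7 89.2] 1.7
block [ 654.9 -145.8] [47.  66.9] 1.7
hub [[ 543.2 -148.5   69. ]] [140]
knob 24 [[516.  -77.3 108. ]]
rod dir 0.1661301 -0.98610383 -80.4371 p0 598.0518 281.60986 t -93.08295402880246 99.16332431542705
-98 -3.0 4.5 0.8 | -92 -8.6 8.7 -0.8 | -86 -7.1 8.4 0.3 | -80 -7.8 7.7 2.1 | -74 -8.1 6.7 -1.2 | -68 -6.7 7.9 1.1 | -62 -8.0 7.5 -1.3 | -56 -8.3 6.8 -0.6 | -50 -6.9 6.2 0.5 | -44 -7.9 7.6 -1.4 | -38 -8.2 7.0 1.5 | -32 -7.1 8.4 -0.4 | -26 -5.3 7.4 0.3 | -20 -8.1 7.1 -0.7 | -14 -7.0 8.2 -0.5 | -8 -7.3 7.9 1.2 | -2 -6.2 6.9 -0.7 | 4 -9.4 13.3 1.2 | 10 -15.3 15.1 -0.1 | 16 -13.5 14.4 -0.6 | 22 -6.4 6.3 0.8 | 28 -5.3 5.3 -1.1 | 34 -5.6 4.6 0.6 | 40 -4.5 5.8 -0.3 | 46 -5.2 5.4 0.1 | 52 -5.9 4.7 -0.6 | 58 -4.4 5.9 -1.2 | 64 -5.1 5.5 0.6 | 70 -5.8 4.5 -0.6 | 76 -4.3 3.8 -0.2 | 82 -5.0 5.3 0.2 | 88 -5.6 4.6 -0.8 | 94 -3.8 4.0 1.0 |
```

```bash
cat > plan.py <<'E'
import numpy as np
def plan(cur,wps):
    """cur/wps (x,y,z,yaw), tool down; prints shares per call, splitting, tracking rounding"""
    cur=np.array(cur,float)
    for w in wps:
        w=np.array(w,float)
        while True:
            c,s=np.cos(cur[3]),np.sin(cur[3]); A=np.array([[c,s,0],[s,-c,0],[0,0,-1]])
            f=A.T@(w[:3]-cur[:3])/100; g=-(w[3]-cur[3])/(np.pi/4)
            k=min(1,.99/max(1e-9,abs(f).max(),)); 
            if abs(f).max()<.006 and abs(g)<.006: break
            f=np.round(f*k,2); g=round(float(np.clip(g*(k if k<1 else 1),-1,1)),2)
            cur[:3]+=A@f*100; cur[3]-=g*np.pi/4
            print(f.tolist(),g,'->',cur[:3].round(1),cur[3].round(3),'rows>=',int(np.ceil(max(np.linalg.norm(f)*100/50,abs(g)*45/10)))+1)
E
python3 -c "
from plan import *
plan((132.8,507.9,217.6,2.886),[(516,-77,150,1.936)])"
```

```text
[-0.99, -0.9, 0.13] 0.23 -> [205.8 395.8 204.6] 2.705 rows>= 4
[-0.99, -0.61, 0.11] 0.2 -> [269.8 298.7 193.6] 2.548 rows>= 4
[-0.99, -0.42, 0.1] 0.19 -> [328.4 208.5 183.6] 2.399 rows>= 4
[-0.99, -0.25, 0.1] 0.18 -> [384.4 123.1 173.6] 2.258 rows>= 4
[-0.99, -0.1, 0.1] 0.17 -> [439.5  40.3 163.6] 2.124 rows>= 4
[-0.99, 0.02, 0.1] 0.17 -> [493.2 -42.9 153.6] 1.991 rows>= 3
[-0.4, 0.07, 0.04] 0.07 -> [515.9 -76.6 149.6] 1.936 rows>= 2
```

Emit:
{"api": "step_arm", "payload": {
  "targets": [0.6,-0.99,-0.9,0.13,0,0,0.23,0.6,-0.99,-0.9,0.13,0,0,0.23,0.6,-0.99,-0.9,0.13,0,0,0.23,0.6,-0.99,-0.9,0.13,0,0,0.23]
}}

```text
time: 0.6
tool_pos: [206.1, 395.9, 204.8]
tcp_rot: [3.141, -0.0, 2.704]
contact_force: [-1.2, 0.8, -0.1]
grip_width: 57.5
finger_force: 0.0
```

Emit:
{"api": "step_arm", "payload": {
  "targets": [0.6,-0.99,-0.61,0.11,0,0,0.2,0.6,-0.99,-0.61,0.11,0,0,0.2,0.6,-0.99,-0.61,0.11,0,0,0.2]
}}

```text
time: 0.98
tool_pos: [270.9, 297.8, 193.5]
tcp_rot: [-3.141, 0.0, 2.545]
contact_force: [-0.4, -0.4, -0.1]
grip_width: 55.0
finger_force: 0.0
```

Emit:
{"api": "step_arm", "payload": {
  "targets": [0.6,-0.99,-0.42,0.1,0,0,0.19,0.6,-0.99,-0.42,0.1,0,0,0.19,0.6,-0.99,-0.42,0.1,0,0,0.19]
}}

```text
time: 1.35
tool_pos: [329.5, 208.5, 183.6]
tcp_rot: [3.141, -0.0, 2.397]
contact_force: [1.0, 0.4, -0.4]
grip_width: 55.2
finger_force: 0.0
```

Tracking is accurate, so I'll continue.

Emit:
{"api": "step_arm", "payload": {
  "targets": [0.6,-0.99,-0.25,0.1,0,0,0.18,0.6,-0.99,-0.25,0.1,0,0,0.18,0.6,-0.99,-0.25,0.1,0,0,0.18]
}}

```text
time: 1.72
tool_pos: [385.5, 123.6, 173.5]
tcp_rot: [3.141, -0.0, 2.256]
contact_force: [-0.2, 0.2, 0.9]
grip_width: 55.3
finger_force: 0.0
```

Emit:
{"api": "step_arm", "payload": {
  "targets": [0.6,-0.99,-0.1,0.1,0,0,0.17,0.6,-0.99,-0.1,0.1,0,0,0.17,0.6,-0.99,-0.1,0.1,0,0,0.17]
}}

```text
time: 2.1
tool_pos: [440.4, 41.0, 163.4]
tcp_rot: [3.141, -0.001, 2.124]
contact_force: [-0.7, 1.4, -0.2]
grip_width: 55.0
finger_force: 0.0
```

Emit:
{"api": "step_arm", "payload": {
  "targets": [0.6,-0.99,0.02,0.1,0,0,0.17,0.6,-0.99,0.02,0.1,0,0,0.17,0.6,-0.99,0.02,0.1,0,0,0.17]
}}

```text
time: 2.48
tool_pos: [493.9, -41.9, 153.3]
tcp_rot: [3.141, -0.001, 1.99]
contact_force: [0.2, 0.5, -0.4]
grip_width: 55.1
finger_force: 0.0
```

Emit:
{"api": "step_arm", "payload": {
  "targets": [0.6,-0.4,0.07,0.04,0,0,0.07,0.6,-0.4,0.07,0.04,0,0,0.07,0.6,-0.4,0.07,0.04,0,0,0.07]
}}

```text
time: 2.85
tool_pos: [515.1, -74.2, 149.6]
tcp_rot: [-3.141, -0.001, 1.938]
contact_force: [-0.7, 0.2, -0.4]
grip_width: 55.1
finger_force: 0.0
```

Emit:
{"api": "step_arm", "payload": {
  "targets": [0.6,0,0,0.47,0,0,0,0.6,0,0,0.47,0,0,0,0.6,0,0,0.47,0,0,0]
}}

```text
time: 3.22
tool_pos: [516.1, -75.8, 103.9]
tcp_rot: [3.141, 0.0, 1.937]
contact_force: [-0.5, -0.4, 0.5]
grip_width: 55.1
finger_force: 0.0
```

```bash
python3 - <<'E'
from h import *
o=bot.get_obs(); print(o['tool_pos'],o['tcp_rot'],o['contact_force'])
a,_=look('scene','s1'); b,_=look('top','t1')
x=np.zeros((420,800,3),np.uint8); x[:400,:400]=cv2.resize(a[150:250,190:290],(400,400)); x[:420,400:]=cv2.resize(b[150:255,260:360],(400,420)); cv2.imwrite('pics/c1.png',x)
E
```

```text
[516.09659296 -75.79857381 103.89451892] [3.14073123e+00 3.35573749e-04 1.93658557e+00] [-0.49543481 -0.38650511  0.47348271]
```

View pics/c1.png

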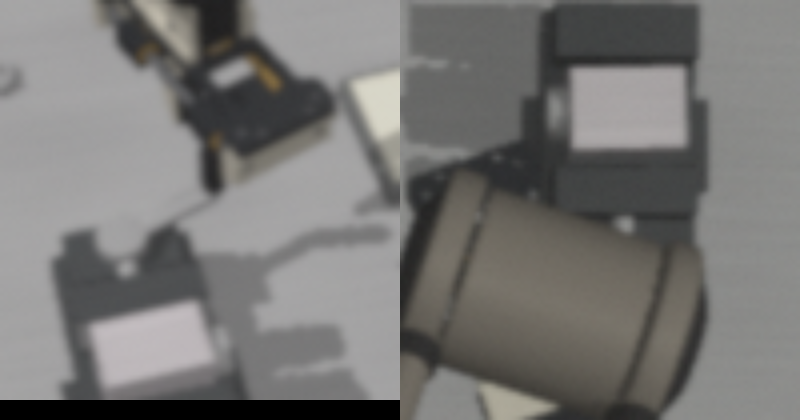

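The view shows the fingers straddling the knob at the lever's end. I'll close on it.

Emit:
{"api": "step_arm", "payload": {
  "targets": [0,0,0,0,0,0,0,0,0,0,0,0,0,0,0,0,0,0,0,0,0,0,0,0,0,0,0,0]
}}

```text
time: 3.82
tool_pos: [515.8, -76.7, 102.6]
tcp_rot: [3.142, -0.0, 1.935]
contact_force: [-0.1, 0.5, -0.5]
grip_width: 19.9
finger_force: 0.0
```

```bash
python3 - <<'E'
import numpy as np
# arc rows: pivot P, radius 75, from commanded (516,-76.6) yaw 1.936
P=np.array([543.2,-148.5]); a0=1.936; start=np.array([516,-76.6])
def rows(cur,yaw,angs,r=75.5):
    c,s=np.cos(yaw),np.sin(yaw)
    for a in angs:
        k=P+r*np.array([np.cos(a),np.sin(a)])-cur
        print(round((k@[c,s])/100,2),round((k@[s,-c])/100,2),'turn',round(-(a-yaw)/(np.pi/4),2), round(a,3),(cur+k).round(1))
rows(start,a0,a0+np.arange(1,9)*.095)
E
```

```text
-0.02 -0.07 turn -0.12 2.031 [509.7 -80.9]
-0.03 -0.15 turn -0.24 2.126 [503.4 -84.3]
-0.04 -0.21 turn -0.36 2.221 [497.5 -88.4]
-0.07 -0.28 turn -0.48 2.316 [492. -93.]
-0.1 -0.35 turn -0.6 2.411 [487.  -98.1]
-0.13 -0.41 turn -0.73 2.506 [ 482.4 -103.7]
-0.17 -0.47 turn -0.85 2.601 [ 478.5 -109.6]
-0.22 -0.52 turn -0.97 2.696 [ 475.1 -116. ]
```

Emit:
{"api": "step_arm", "payload": {
  "targets": [0,0,0,0,0,0,0,0,0,0,0,0,0,0,0,-0.02,-0.07,0,0,0,-0.12,0,-0.03,-0.15,0,0,0,-0.24,0,-0.04,-0.21,0,0,0,-0.36,0,-0.07,-0.28,0,0,0,-0.48,0,-0.1,-0.35,0,0,0,-0.6,0,-0.13,-0.41,0,0,0,-0.73,0,-0.17,-0.47,0,0,0,-0.85,0,-0.22,-0.52,0,0,0,-0.97]
}}

```text
time: 5.08
tool_pos: [474.9, -115.9, 102.6]
tcp_rot: [3.141, -0.0, 2.7]
contact_force: [0.1, -0.1, -0.4]
grip_width: 0.5
finger_force: 0.0
```

The fingers closed on nothing, so I'll look.

```bash
python3 - <<'E'
from h import *
a,d=look('scene','s2'); b,e=look('top','t2')
x=np.zeros((420,800,3),np.uint8); x[:400,:400]=cv2.resize(a[150:250,190:290],(400,400)); x[:420,400:]=cv2.resize(b[150:255,260:360],(400,420)); cv2.imwrite('pics/c2.png',x)
M=bot.camera_info('scene'); 
def proj(p):
    c=M; q=np.array(c['camera_from_world'])@np.r_[p,1]; s=q[:2]/q[2]; s=s*(1+c['k1']*(s@s)); return (s*[c['fx'],c['fy']]+[c['cx'],c['cy']]).round(1)
print('expect old knob',proj([516,-77.3,108]),'tips',proj([474.9,-115.9,78]),'piv',proj([543,-148.5,69]))
E
```

```text
expect old knob [242.1 188. ] tips [226.1 186.6] piv [219.1 209.3]
```

View pics/c2.png

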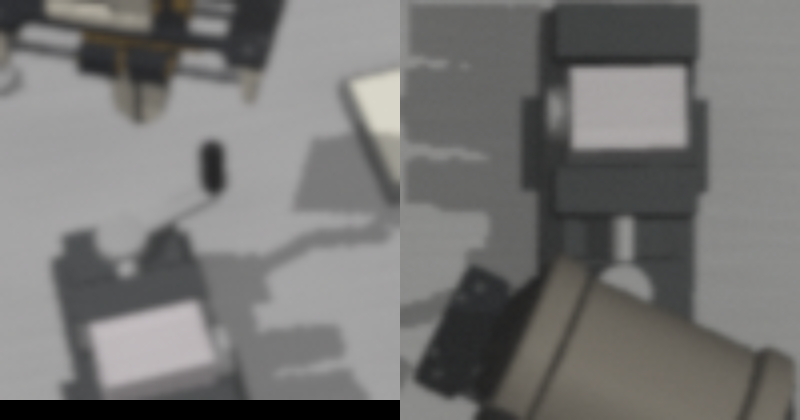

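The knob is untouched at scene pixel (243,191), and the closed fingertips are at about (224,178). I'll use depth to locate the tips in 3D.

```bash
python3 - <<'E'
from h import *
d=np.load('pics/s2.npy'); P=cloud('scene',d)
for u,v in [(222,172),(224,175),(225,178),(224,179),(227,176),(220,176),(243,187),(243,191),(242,195),(253,172),(252,169),(220,209)]:
    print(u,v,P[v,u].round())
d1=np.load('pics/s1.npy'); Q=cloud('scene',d1)
print('before')
for u,v in [(243,188),(243,191),(243,195),(250,190),(260,180),(236,175)]: print(u,v,Q[v,u].round())
E
```

```text
222 172 [ 482. -124.  148.]
224 175 [ 481. -119.  133.]
225 178 [ 482. -117.  122.]
224 179 [ 481. -120.  118.]
227 176 [ 486. -112.  133.]
220 176 [ 477. -130.  128.]
243 187 [516. -75. 112.]
243 191 [520. -76. 100.]
242 195 [520. -79.  84.]
253 172 [536. -50. 186.]
252 169 [542. -54. 204.]
220 209 [ 543. -146.   70.]
before
243 188 [516. -75. 108.]
243 191 [520. -76. 100.]
243 195 [522. -77.  86.]
250 190 [610. -73. 205.]
260 180 [600. -46. 223.]
236 175 [547. -96. 198.]
```

```bash
python3 - <<'E'
from h import *
P=cloud('scene',np.load('pics/s2.npy')); 
for v in range(160,184): 
    r=P[v,205:260:3]; print(v,[(int(q[2]) if q[2]==q[2] and abs(q[0]-475)<110 else -9) for q in r])
o=bot.get_obs(); print({k:np.round(v,3) for k,v in o.items()},bot.tips_ahead)
E
```

```text
160 [-9, -9, 200, 201, 201, 205, 206, 204, 209, 213, 215, 215, 217, 220, 218, 219, 220, 221, -9]
161 [195, -9, 202, 201, 203, 200, 204, 202, 204, 206, 210, 212, 215, 218, -9, 222, 223, 222, -9]
162 [193, 194, 200, 202, 201, 200, 202, 201, 203, 198, 204, 206, 209, 219, 219, 221, 220, 221, -9]
163 [194, 193, 200, 199, 199, 200, 203, 200, 204, 203, 180, -9, -9, 213, 221, 221, 220, 218, -9]
164 [-9, 192, 198, 199, 201, 198, 202, 203, 201, 198, 177, -9, -9, -9, 217, 221, 221, 212, -9]
165 [-9, -9, 191, 197, 199, 195, 204, 203, 201, 200, 174, -9, -9, -9, 216, 219, 219, 209, -9]
166 [-9, -9, 192, 189, 195, 192, 196, 197, 198, 199, 196, 197, -9, -9, 212, 213, 215, -9, -9]
167 [-9, -9, 188, -9, 190, 191, 195, 194, 197, 196, 196, 195, 194, 194, -9, 212, 210, -9, -9]
168 [-9, -9, 181, 185, 187, 181, 191, 193, 191, 192, 191, 192, 196, 196, 195, 206, 209, -9, -9]
169 [-9, -9, -9, -9, 181, 180, 185, 189, 189, 190, -9, 188, 192, 195, 194, 206, 203, -9, -9]
170 [-9, -9, -9, -9, -9, 155, 183, 182, 186, 188, -9, -9, -9, -9, 194, 200, 190, -9, -9]
171 [-9, -9, -9, -9, -9, 146, 152, 156, 155, 184, -9, -
[... 736 characters left out ...]
]
181 [1, 1, 2, 0, 0, -5, 1, -2, 0, -1, 0, 0, -1, 7, 3, -3, 3, 0, 2]
182 [1, 1, 2, -4, 1, 2, -3, 0, -3, -1, 0, 0, 4, 1, 0, -2, 1, 0, 1]
183 [-5, 1, 0, 3, 1, 3, 1, 2, 1, 0, -1, -3, 1, 2, -2, -1, 4, -2, -2]
{'time': np.float64(5.175), 'joint_positions': array([-0.397,  0.407,  1.782, -0.   ,  0.953, -1.523]), 'dq': array([ 0.014,  0.004, -0.005,  0.007, -0.001,  0.09 ]), 'tau': array([ -0.313, -41.756, -19.631,  -0.09 ,   0.078,  -0.918]), 'tool_pos': array([ 474.919, -116.143,  102.626]), 'tcp_rot': array([-3.142,  0.   ,  2.697]), 'contact_force': array([ 0.127, -0.06 ,  0.097]), 'moment': array([-0.024,  0.   , -0.012]), 'finger_force': np.float64(0.0), 'grip_width': np.float64(0.855)} 25.0
```

The camera depth puts the fingertips at z of about 113, while the reported TCP implies 78. The tool is therefore about 36 mm higher than its stated length suggests, with x and y agreeing. I'll return over the knob and go lower with that offset.

```bash
python3 -c "
from plan import *
plan((475,-116,102.6,2.698),[(516,-77.3,125,1.936),(516,-77.3,68,1.936)])"
```

```text
[-0.2, 0.53, -0.22] 0.97 -> [515.8 -76.7 124.6] 1.936 rows>= 6
[-0.01, -0.0, -0.0] 0.0 -> [516.2 -77.6 124.6] 1.936 rows>= 2
[0.0, -0.0, 0.57] 0.0 -> [516.2 -77.6  67.6] 1.936 rows>= 3
```

Emit:
{"api": "step_arm", "payload": {
  "targets": [0.6,0,0,-0.22,0,0,0,0.6,-0.2,0.53,-0.22,0,0,0.97,0.6,-0.2,0.53,-0.22,0,0,0.97,0.6,-0.2,0.53,-0.22,0,0,0.97,0.6,-0.2,0.53,-0.22,0,0,0.97,0.6,-0.2,0.53,-0.22,0,0,0.97,0.6,-0.2,0.53,-0.22,0,0,0.97]
}}

```text
time: 6.05
tool_pos: [515.9, -76.4, 124.6]
tcp_rot: [3.142, -0.0, 1.938]
contact_force: [0.7, -0.2, -1.4]
grip_width: 54.9
finger_force: 0.0
```

Emit:
{"api": "step_arm", "payload": {
  "targets": [0.6,-0.01,0,0.2,0,0,0,0.6,-0.01,0,0.3,0,0,0,0.6,-0.01,0,0.4,0,0,0,0.6,-0.01,0,0.5,0,0,0,0.6,-0.01,0,0.57,0,0,0,0.6,-0.01,0,0.57,0,0,0]
}}

```text
time: 6.8
tool_pos: [516.0, -77.3, 67.1]
tcp_rot: [-3.141, -0.001, 1.936]
contact_force: [1.0, 0.2, -0.3]
grip_width: 55.4
finger_force: 0.0
```

Emit:
{"api": "step_arm", "payload": {
  "targets": [0,0,0,0,0,0,0,0,0,0,0,0,0,0,0,0,0,0,0,0,0,0,0,0,0,0,0,0,0,0,0,0,0,0,0,0,0,0,0,0,0,0]
}}

```text
time: 7.55
tool_pos: [515.9, -77.5, 67.7]
tcp_rot: [-3.141, -0.0, 1.936]
contact_force: [-3.6, -1.1, 3.5]
grip_width: 17.4
finger_force: 30.0
```

Gripped: width is 17.4 mm with 30 N. Now I'll swing the first part of the arc.

Emit:
{"api": "step_arm", "payload": {
  "targets": [0,-0.01,-0.07,0,0,0,-0.12,0,-0.02,-0.14,0,0,0,-0.24,0,-0.03,-0.21,0,0,0,-0.36,0,-0.06,-0.28,0,0,0,-0.48,0,-0.09,-0.35,0,0,0,-0.6,0,-0.12,-0.41,0,0,0,-0.73,0,-0.16,-0.47,0,0,0,-0.85,0,-0.21,-0.52,0,0,0,-0.97,0,-0.21,-0.52,0,0,0,-0.97]
}}

```text
time: 8.68
tool_pos: [474.9, -114.9, 67.7]
tcp_rot: [3.141, -0.001, 2.698]
contact_force: [-2.3, 4.4, 4.0]
grip_width: 17.5
finger_force: 30.0
```

```bash
python3 - <<'E'
import numpy as np
P=np.array([543.2,-148.5]);yaw=2.698
c,s=np.cos(1.936),np.sin(1.936)
cur=np.array([516.2,-77.6])+(-21)*np.array([c,s])+(-52)*np.array([s,-c]); print(cur, np.linalg.norm(cur-P), np.arctan2(*(cur-P)[::-1])%(6.283))
c,s=np.cos(yaw),np.sin(yaw); r=np.linalg.norm(cur-P); a0=np.arctan2(*(cur-P)[::-1])
for a in (.08,.16,.24,.32,.40,.46,.50,.52,.54,.56,.58,.60,.64):
    k=P+r*np.array([np.cos(a0+a),np.sin(a0+a)])-cur
    print(a,round((k@[c,s])/100,3),round((k@[s,-c])/100,3),'turn',round(-a/(np.pi/4),2))
E
```

```text
[ 475.12927628 -115.7863281 ] 75.52355762808477 2.693598487677378
0.08 -0.002 -0.06 turn -0.1
0.16 -0.009 -0.12 turn -0.2
0.24 -0.021 -0.18 turn -0.31
0.32 -0.037 -0.238 turn -0.41
0.4 -0.058 -0.294 turn -0.51
0.46 -0.077 -0.336 turn -0.59
0.5 -0.091 -0.362 turn -0.64
0.52 -0.098 -0.376 turn -0.66
0.54 -0.106 -0.389 turn -0.69
0.56 -0.114 -0.402 turn -0.71
0.58 -0.122 -0.414 turn -0.74
0.6 -0.13 -0.427 turn -0.76
0.64 -0.147 -0.452 turn -0.81
```

Emit:
{"api": "step_arm", "payload": {
  "targets": [0,0,-0.06,0,0,0,-0.1,0,-0.01,-0.12,0,0,0,-0.2,0,-0.02,-0.18,0,0,0,-0.31,0,-0.04,-0.24,0,0,0,-0.41,0,-0.06,-0.29,0,0,0,-0.51,0,-0.08,-0.34,0,0,0,-0.59,0,-0.08,-0.34,0,0,0,-0.59,0,-0.08,-0.34,0,0,0,-0.59]
}}

```text
time: 9.68
tool_pos: [467.6, -148.9, 67.7]
tcp_rot: [3.14, -0.0, -3.123]
contact_force: [-2.5, 4.5, 3.5]
grip_width: 17.8
finger_force: 30.0
```

Emit:
{"api": "step_arm", "payload": {
  "targets": [0,0,-0.02,0,0,0,-0.03,0,0,-0.04,0,0,0,-0.06,0,0,-0.05,0,0,0,-0.08,0,0,-0.05,0,0,0,-0.08]
}}

```text
time: 10.18
tool_pos: [467.6, -151.8, 67.6]
tcp_rot: [3.137, -0.0, -3.061]
contact_force: [-0.5, 14.5, 6.5]
grip_width: 17.5
finger_force: 30.0
```

Emit:
{"api": "step_arm", "payload": {
  "targets": [0,0,-0.01,0,0,0,0,0,0,-0.02,0,0,0,0,0,0,-0.02,0,0,0,0]
}}

```text
time: 10.55
tool_pos: [467.6, -152.3, 67.6]
tcp_rot: [3.135, -0.001, -3.061]
contact_force: [0.9, 21.1, 8.8]
grip_width: 17.5
finger_force: 30.0
```

Emit:
{"api": "step_arm", "payload": {
  "targets": [0,0,-0.01,0,0,0,0,0,0,-0.01,0,0,0,0]
}}

```text
time: 10.8
tool_pos: [467.6, -152.5, 67.6]
tcp_rot: [3.133, -0.001, -3.061]
contact_force: [0.7, 24.4, 10.1]
grip_width: 17.6
finger_force: 30.0
```

```bash
python3 -c "
from plan import *
plan((467.6,-157,68,3.224),[(467.6,-152.5,68,3.224),(467.6,-152.5,155,3.224),(594,307,165,1.738)])"
```

```text
[-0.0, 0.04, 0.0] -0.0 -> [ 467.3 -153.    68. ] 3.224 rows>= 2
[-0.0, 0.0, -0.87] -0.0 -> [ 467.3 -153.   155. ] 3.224 rows>= 3
[-0.36, 0.99, -0.02] 0.42 -> [495.  -51.4 157. ] 2.894 rows>= 4
[-0.02, 0.99, -0.02] 0.39 -> [521.2  44.1 159. ] 2.588 rows>= 3
[0.29, 0.99, -0.02] 0.41 -> [548.6 143.6 161. ] 2.266 rows>= 4
[0.68, 0.99, -0.03] 0.48 -> [581.1 259.2 164. ] 1.889 rows>= 4
[0.41, 0.27, -0.01] 0.19 -> [593.9 306.6 165. ] 1.74 rows>= 2
```

Emit:
{"api": "step_arm", "payload": {
  "targets": [0,0,0.05,0,0,0,0,0,0,0.05,0,0,0,0,0.6,0,0.05,0,0,0,0,0.6,0,0.05,0,0,0,0,0.6,0,0.05,0,0,0,0,0.6,0,0.05,0,0,0,0,0.6,0,0.05,-0.4,0,0,0,0.6,0,0.05,-0.87,0,0,0,0.6,0,0.05,-0.87,0,0,0]
}}

```text
time: 11.92
tool_pos: [469.7, -153.8, 157.9]
tcp_rot: [-3.138, 0.007, -3.06]
contact_force: [0.2, -0.1, -0.8]
grip_width: 55.0
finger_force: 0.0
```

Emit:
{"api": "step_arm", "payload": {
  "targets": [0.6,-0.36,0.99,-0.02,0,0,0.42,0.6,-0.36,0.99,-0.02,0,0,0.42,0.6,-0.36,0.99,-0.02,0,0,0.42,0.6,-0.36,0.99,-0.02,0,0,0.42]
}}

```text
time: 12.42
tool_pos: [495.0, -51.4, 155.8]
tcp_rot: [-3.141, -0.001, 2.896]
contact_force: [-0.1, -0.7, -0.6]
grip_width: 55.0
finger_force: 0.0
```

Emit:
{"api": "step_arm", "payload": {
  "targets": [0.6,-0.02,0.99,-0.02,0,0,0.39,0.6,-0.02,0.99,-0.02,0,0,0.39,0.6,-0.02,0.99,-0.02,0,0,0.39]
}}

```text
time: 12.8
tool_pos: [522.0, 45.2, 158.2]
tcp_rot: [3.142, -0.0, 2.59]
contact_force: [-0.2, 0.1, -0.1]
grip_width: 54.9
finger_force: 0.0
```

Emit:
{"api": "step_arm", "payload": {
  "targets": [0.6,0.29,0.99,-0.02,0,0,0.41,0.6,0.29,0.99,-0.02,0,0,0.41,0.6,0.29,0.99,-0.02,0,0,0.41,0.6,0.29,0.99,-0.02,0,0,0.41]
}}

```text
time: 13.3
tool_pos: [548.9, 141.9, 160.1]
tcp_rot: [-3.14, -0.0, 2.267]
contact_force: [0.4, 0.1, -0.3]
grip_width: 55.2
finger_force: 0.0
```

```bash
python3 - <<'E'
from h import *
o=bot.get_obs(); print(o['tool_pos'],o['tcp_rot'],o['grip_width'])
b,e=look('top','t3'); cv2.imwrite('pics/c3.png',cv2.resize(b[100:300,80:360],(784,560)))
E
```

```text
[548.91141218 141.87430151 160.11828593] [-3.14016960e+00 -1.27045591e-04  2.26689712e+00] 55.22499611932463
```

View pics/c3.png

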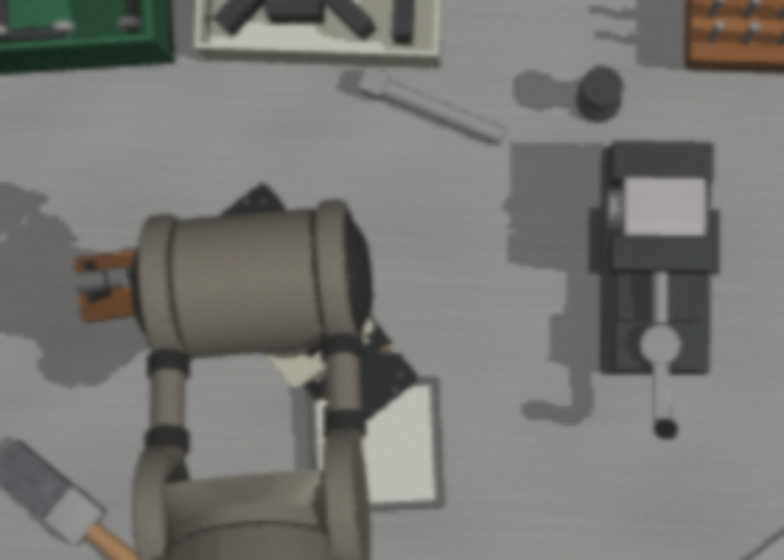

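The lever is shut and the jaws touch the block on both sides. The block is at crop (665,206). I'll measure it and go to the rod.

```bash
python3 - <<'E'
from h import *
p=cv2.imread('pics/t3.png'); d=np.load('pics/t3.npy'); P=cloud('top',d); Z=cv2.medianBlur(np.nan_to_num(P[...,2]).astype(np.float32),3)
m=np.zeros(d.shape,np.uint8); m[155:195,285:350]=p[155:195,285:350].min(2)>125
cs,_=cv2.findContours(m,0,2); c=max(cs,key=cv2.contourArea)
r=cv2.minAreaRect(pts('top',c.reshape(-1,2),z=95)[:,:2].astype(np.float32)); print(r)
# tube: bright pixels left of block
w=p[160:190,293:305].min(2); print(w.tolist())
t=(w>70); v,u=np.nonzero(t); print(pts('top',np.c_[[u.min()+293,u.max()+293],[v.mean()+160]*2],z=80), pts('top',[[299,v.min()+160],[299,v.max()+160]],z=75))
E
python3 -c "
from plan import *
plan((548.6,143.6,160,2.266),[(594,307,160,1.738),(594,307,30,1.738)])"
```

```text
((662.3756103515625, -146.89901733398438), (47.030216217041016, 69.31327056884766), 1.7564455270767212)
[[97, 79, 59, 49, 46, 48, 56, 63, 66, 65, 65, 64], [98, 78, 59, 51, 47, 47, 58, 65, 65, 67, 65, 66], [96, 79, 59, 52, 49, 48, 57, 62, 61, 66, 74, 79], [97, 80, 60, 52, 47, 46, 47, 52, 53, 69, 98, 112], [97, 80, 61, 51, 46, 39, 40, 41, 44, 68, 117, 143], [97, 79, 59, 49, 47, 39, 39, 39, 43, 76, 122, 152], [97, 79, 60, 52, 50, 47, 45, 44, 51, 79, 125, 152], [97, 78, 58, 54, 57, 58, 58, 58, 62, 85, 124, 152], [95, 78, 62, 59, 71, 79, 81, 80, 79, 91, 124, 151], [96, 77, 59, 61, 81, 95, 96, 92, 90, 98, 127, 152], [96, 78, 60, 64, 89, 109, 109, 102, 96, 101, 128, 152], [98, 80, 60, 65, 94, 120, 123, 111, 100, 105, 130, 152], [95, 79, 61, 67, 95, 123, 130, 115, 104, 104, 130, 152], [90, 73, 62, 67, 97, 126, 132, 116, 104, 106, 130, 152], [70, 61, 55, 68, 100, 126, 133, 117, 105, 107, 130, 152], [56, 53, 53, 68, 98, 122, 129, 112, 103, 104, 131, 152], [54, 51, 53, 67, 93, 115, 114, 103, 96, 102, 130, 151], [55, 49, 52, 64, 89, 107, 100, 93, 91, 99, 128, 153], [55, 50, 53, 62, 82, 90, 90, 8
[... 300 characters left out ...]
0, 50, 53, 55, 59, 65, 74, 85], [53, 47, 50, 53, 51, 50, 58, 63, 64, 65, 63, 65], [52, 50, 48, 51, 49, 50, 59, 63, 64, 65, 63, 63], [52, 47, 50, 52, 48, 49, 61, 66, 66, 65, 64, 66], [52, 49, 50, 51, 47, 47, 61, 66, 66, 66, 66, 67], [51, 47, 51, 50, 46, 49, 61, 65, 66, 67, 66, 65]]
[[ 665.60093714  -88.61239535   80.        ]
 [ 666.45609    -115.95371053   80.        ]] [[ 697.79529034 -103.11552946   75.        ]
 [ 637.57384731 -104.57372547   75.        ]]
[0.68, 0.99, 0.0] 0.48 -> [581.1 259.2 160. ] 1.889 rows>= 4
[0.41, 0.27, 0.0] 0.19 -> [593.9 306.6 160. ] 1.74 rows>= 2
[0.0, 0.0, 0.99] 0.0 -> [593.9 306.6  61. ] 1.74 rows>= 3
[0.0, 0.0, 0.31] 0.0 -> [593.9 306.6  30. ] 1.74 rows>= 2
```

Emit:
{"api": "step_arm", "payload": {
  "targets": [0.6,0.68,0.99,0,0,0,0.48,0.6,0.68,0.99,0,0,0,0.48,0.6,0.68,0.99,0,0,0,0.48,0.6,0.68,0.99,0,0,0,0.48]
}}

```text
time: 13.85
tool_pos: [581.7, 257.8, 160.3]
tcp_rot: [-3.14, 0.001, 1.889]
contact_force: [-0.0, -0.3, -0.4]
grip_width: 54.9
finger_force: 0.0
```

Emit:
{"api": "step_arm", "payload": {
  "targets": [0.6,0.41,0.27,0,0,0,0.19,0.6,0.41,0.27,0,0,0,0.19,0.6,0.41,0.27,0,0,0,0.19]
}}

```text
time: 14.22
tool_pos: [594.6, 304.9, 160.6]
tcp_rot: [-3.141, 0.001, 1.74]
contact_force: [0.1, 0.2, 0.0]
grip_width: 55.2
finger_force: 0.0
```

Emit:
{"api": "step_arm", "payload": {
  "targets": [0.6,0,0,0.3,0,0,0,0.6,0,0,0.6,0,0,0,0.6,0,0,0.9,0,0,0,0.6,0,0,0.99,0,0,0,0.6,0,0,0.99,0,0,0]
}}

```text
time: 14.85
tool_pos: [594.7, 305.8, 61.9]
tcp_rot: [-3.141, 0.0, 1.739]
contact_force: [0.1, -0.9, -0.1]
grip_width: 55.0
finger_force: 0.0
```

Emit:
{"api": "step_arm", "payload": {
  "targets": [0.6,0,0,0.16,0,0,0,0.6,0,0,0.32,0,0,0,0.6,0,0,0.32,0,0,0,0,0,0,0.32,0,0,0,0,0,0,0.32,0,0,0,0,0,0,0.32,0,0,0,0,0,0,0.32,0,0,0,0,0,0,0.32,0,0,0,0,0,0,0.32,0,0,0]
}}

```text
time: 15.98
tool_pos: [592.8, 306.6, 29.7]
tcp_rot: [-3.138, 0.0, 1.739]
contact_force: [-6.0, -1.6, 3.7]
grip_width: 17.0
finger_force: 30.0
```

Emit:
{"api": "step_arm", "payload": {
  "targets": [0,0,0,-0.1,0,0,0,0,0,0,-0.3,0,0,0,0,0,0,-0.6,0,0,0,0,0,0,-0.99,0,0,0,0,0,0,-0.99,0,0,0]
}}

```text
time: 16.6
tool_pos: [596.8, 307.6, 132.9]
tcp_rot: [3.133, -0.002, 1.739]
contact_force: [1.1, 0.1, -1.8]
grip_width: 17.2
finger_force: 30.0
```

```bash
python3 -c "
from plan import *
plan((593.9,306.6,128,1.74),[(656.5,47,128,1.601)])"
```

```text
[-0.99, 0.07, 0.0] 0.07 -> [617.5 210.2 128. ] 1.685 rows>= 3
[-0.99, 0.12, 0.0] 0.06 -> [640.7 113.2 128. ] 1.638 rows>= 3
[-0.67, 0.11, 0.0] 0.05 -> [656.1  47.1 128. ] 1.599 rows>= 3
```

Emit:
{"api": "step_arm", "payload": {
  "targets": [0,-0.5,0.03,0,0,0,0.03,0,-0.99,0.07,0,0,0,0.07,0,-0.99,0.07,0,0,0,0.07,0,-0.99,0.07,0,0,0,0.07]
}}

```text
time: 17.1
tool_pos: [617.6, 210.4, 127.7]
tcp_rot: [-3.14, -0.0, 1.684]
contact_force: [0.1, 0.5, -2.5]
grip_width: 17.1
finger_force: 30.0
```

Emit:
{"api": "step_arm", "payload": {
  "targets": [0,-0.5,0.06,0,0,0,0.03,0,-0.99,0.12,0,0,0,0.06,0,-0.99,0.12,0,0,0,0.06,0,-0.99,0.12,0,0,0,0.06]
}}

```text
time: 17.6
tool_pos: [640.8, 114.7, 128.2]
tcp_rot: [-3.141, -0.001, 1.638]
contact_force: [-0.9, -0.5, -1.9]
grip_width: 17.0
finger_force: 30.0
```

Emit:
{"api": "step_arm", "payload": {
  "targets": [0,-0.3,0.05,0,0,0,0.03,0,-0.67,0.11,0,0,0,0.05,0,-0.67,0.11,0,0,0,0.05,0,-0.67,0.11,0,0,0,0.05]
}}

```text
time: 18.1
tool_pos: [656.2, 49.1, 128.4]
tcp_rot: [-3.141, -0.001, 1.599]
contact_force: [-1.3, -0.1, -2.0]
grip_width: 16.8
finger_force: 30.0
```

Emit:
{"api": "step_arm", "payload": {
  "targets": [0,0,0,0.4,0,0,0,0,0,0,0.8,0,0,0,0,0,0,0.8,0,0,0,0,0,0,0.8,0,0,0]
}}

```text
time: 18.6
tool_pos: [657.5, 48.4, 50.2]
tcp_rot: [3.139, -0.0, 1.599]
contact_force: [0.4, 0.3, -1.1]
grip_width: 17.1
finger_force: 30.0
```

```bash
python3 - <<'E'
from h import *
o=bot.get_obs(); print(o['tool_pos'],o['tcp_rot'],o['grip_width'])
a,_=look('scene','s4'); b,e=look('top','t4')
x=np.zeros((560,800,3),np.uint8); x[:400,:400]=cv2.resize(a[190:290,210:310],(400,400)); x[:400,400:]=cv2.resize(b[130:230,220:320],(400,400)); cv2.imwrite('pics/c4.png',x[:400])
E
```

```text
[657.48272496  48.35081825  50.24610612] [ 3.13931301e+00 -7.71101544e-05  1.59916155e+00] 17.132977809208203
```

View pics/c4.png

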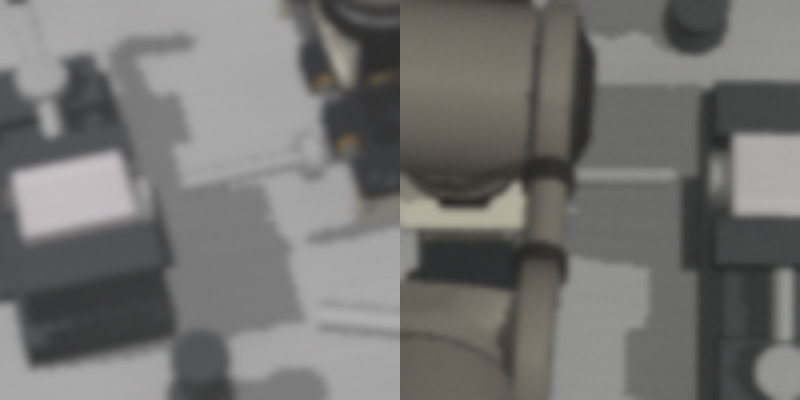

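The shaft points straight at the tube. In the top view the tip is at about (289.5,173.8) and the tube is at about (299,173.5). In the scene view the tip is at (256,236). I'll get its height and line.

```bash
python3 - <<'E'
from h import *
b=cv2.imread('pics/t4.png'); a=cv2.imread('pics/s4.png'); g=b.min(2).astype(int)
def line(z):
    R=[]
    for u in range(267,288,2):
        col=g[168:180,u]; base=np.percentile(col,30); w=np.clip(col-base-15,0,None).astype(float)
        R.append((u,168+(w*np.arange(12)).sum()/w.sum()))
    return pts('top',R,z=z)
W=line(80); k=np.polyfit(W[:,1],W[:,0],1); print('x at mouth y',np.polyval(k,-97.9),'slope',k[0],'resid',np.std(np.polyval(k,W[:,1])-W[:,0]), W[[0,-1]].round(1))
print('row',g[174,280:300].tolist(),[pts('top',[[u,174]],z=80)[0,1].round(1) for u in (288,289,290)])
# tube centre line x at z=88 top
for u in (297,298,299,300):
    w=np.clip(g[163:186,u]-60,0,None).astype(float); v=163+(w*np.arange(23)).sum()/w.sum(); print('tube',pts('top',[[u,v]],z=85)[0].round(1))
# scene depth of shaft
d=np.load('pics/s4.npy'); P=cloud('scene',d); h=a.min(2)
for u in range(256,290,3):
    vs=range(224,242); vv=[v for v in vs if P[v,u,2]>55 and P[v,u,2]<110]
    if vv: print(u,[ (v,*P[v,u].round(0)) for v in vv])
E
```

```text
x at mouth y 663.9405023018319 slope -0.029415590614703172 resid 0.04583497214403004 [[661.8 -24.2  80. ]
 [663.3 -73.8  80. ]]
row [134, 133, 134, 134, 132, 134, 135, 133, 125, 109, 90, 78, 76, 71, 61, 57, 73, 103, 134, 138] [np.float64(-76.3), np.float64(-78.8), np.float64(-81.3)]
tube [661.6 -98.3  85. ]
tube [ 662.1 -100.8   85. ]
tube [ 662.3 -103.3   85. ]
tube [ 661.9 -105.7   85. ]
256 [(234, np.float64(658.0), np.float64(-71.0), np.float64(85.0)), (235, np.float64(660.0), np.float64(-72.0), np.float64(84.0)), (236, np.float64(664.0), np.float64(-73.0), np.float64(85.0)), (237, np.float64(665.0), np.float64(-73.0), np.float64(81.0))]
259 [(233, np.float64(655.0), np.float64(-63.0), np.float64(83.0)), (234, np.float64(661.0), np.float64(-64.0), np.float64(87.0)), (235, np.float64(662.0), np.float64(-64.0), np.float64(84.0)), (236, np.float64(662.0), np.float64(-64.0), np.float64(80.0)), (237, np.float64(661.0), np.float64(-64.0), np.float64(74.0))]
262 [(232, np.float64(656.0), np.float64(-55.0), np.float64(86.0)), (233, np.float64(659.0), np.float64(-56.0), np.float64(86.0)),
[... 3076 characters left out ...]
loat64(82.0)), (234, np.float64(672.0), np.float64(5.0), np.float64(79.0))]
289 [(225, np.float64(652.0), np.float64(18.0), np.float64(89.0)), (226, np.float64(659.0), np.float64(16.0), np.float64(93.0)), (227, np.float64(664.0), np.float64(15.0), np.float64(96.0)), (228, np.float64(665.0), np.float64(14.0), np.float64(93.0)), (229, np.float64(666.0), np.float64(14.0), np.float64(91.0)), (230, np.float64(669.0), np.float64(13.0), np.float64(91.0)), (231, np.float64(670.0), np.float64(13.0), np.float64(87.0)), (232, np.float64(671.0), np.float64(13.0), np.float64(83.0)), (233, np.float64(672.0), np.float64(13.0), np.float64(82.0)), (234, np.float64(667.0), np.float64(15.0), np.float64(69.0))]
```

Emit:
{"api": "step_arm", "payload": {
  "targets": [0,0,-0.02,0.08,0,0,0,0,0,-0.02,0.08,0,0,0,0,0,-0.02,0.08,0,0,0,0,0,-0.02,0.08,0,0,0]
}}

```text
time: 19.2
tool_pos: [654.7, 47.1, 40.8]
tcp_rot: [3.141, -0.0, 1.598]
contact_force: [0.6, -0.5, -2.3]
grip_width: 17.0
finger_force: 30.0
```

```bash
python3 - <<'E'
from h import *
o=bot.get_obs(); print(o['tool_pos'],o['tcp_rot'])
b,e=look('top','t5'); a,_=look('scene','s5'); g=b.min(2).astype(int)
R=[]
for u in range(267,288,2):
    col=g[168:180,u]; base=np.percentile(col,30); w=np.clip(col-base-15,0,None).astype(float); R.append((u,168+(w*np.arange(12)).sum()/w.sum()))
W=pts('top',R,z=70); k=np.polyfit(W[:,1],W[:,0],1); print('x at mouth',np.polyval(k,-97.9),k[0])
P=cloud('scene',np.load('pics/s5.npy')); 
D=[P[v,u] for u in range(257,281) for v in range(224,248) if abs(P[v,u,0]-661)<8 and 58<P[v,u,2]<90]; D=np.array(D); print(len(D),D.mean(0), np.polyfit(D[:,1],D[:,2],1))
x=np.clip(cv2.resize(a[200:270,220:320],(800,560)).astype(int)*1.3,0,255); cv2.imwrite('pics/c5.png',x)
E
```

```text
[654.73732538  47.10469393  40.784193  ] [ 3.14119745e+00 -4.61769883e-05  1.59759098e+00]
x at mouth 660.5909764945474 -0.029406726754140976
100 [657.91802769 -39.20600604  74.46131396] [7.59303421e-03 7.47590065e+01][ WARN:0@2.974] global loadsave.cpp:1063 imwrite_ Unsupported depth image for selected encoder is fallbacked to CV_8U.
```

View pics/c5.png

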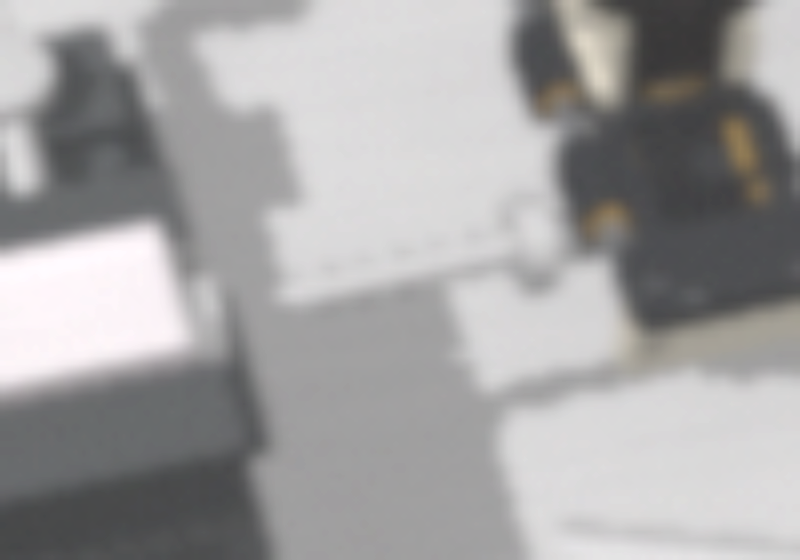

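The shaft is aligned with the tube: the line reaches the mouth at x=660.6 against about 661, with its axis at z of about 70. I'll insert slowly.

Emit:
{"api": "step_arm", "payload": {
  "targets": [0,-0.08,0.005,0,0,0,0,0,-0.16,0.005,0,0,0,0,0,-0.24,0.005,0,0,0,0,0,-0.32,0.005,0,0,0,0,0,-0.4,0.005,0,0,0,0,0,-0.4,0.005,0,0,0,0]
}}

```text
time: 20.05
tool_pos: [656.2, 6.4, 40.6]
tcp_rot: [3.141, 0.0, 1.597]
contact_force: [-0.2, -0.2, -1.8]
grip_width: 16.9
finger_force: 30.0
```

No contact force with about 20 mm entered, so I'll keep going.

Emit:
{"api": "step_arm", "payload": {
  "targets": [0,-0.08,0,0,0,0,0,0,-0.16,0,0,0,0,0,0,-0.24,0,0,0,0,0,0,-0.32,0,0,0,0,0,0,-0.4,0,0,0,0,0,0,-0.48,0,0,0,0,0,0,-0.52,0,0,0,0,0,0,-0.52,0,0,0,0,0]
}}

```text
time: 21.05
tool_pos: [657.6, -45.0, 40.6]
tcp_rot: [3.142, -0.0, 1.597]
contact_force: [-2.0, 0.3, -2.2]
grip_width: 17.1
finger_force: 30.0
```

Emit:
{"api": "step_arm", "payload": {
  "targets": [0,-0.02,0,0,0,0,0,0,-0.04,0,0,0,0,0,0,-0.06,0,0,0,0,0,0,-0.07,0,0,0,0,0,0,-0.07,0,0,0,0,0]
}}

```text
time: 21.68
tool_pos: [657.7, -51.8, 40.6]
tcp_rot: [3.142, -0.0, 1.598]
contact_force: [0.3, 0.5, -2.4]
grip_width: 17.2
finger_force: 30.0
```

Emit:
{"api": "step_arm", "payload": {
  "targets": [0,-0.02,0,0,0,0,0,0,-0.03,0,0,0,0,0,0,-0.03,0,0,0,0,0]
}}

```text
time: 22.05
tool_pos: [657.8, -52.6, 40.5]
tcp_rot: [-3.142, -0.003, 1.598]
contact_force: [1.7, 7.0, -2.0]
grip_width: 17.0
finger_force: 30.0
```

The collar is stopped, with 7 N of axial force. I'll hold, then draw out.

Emit:
{"api": "step_arm", "payload": {
  "targets": [0,-0.01,0,0,0,0,0,0,-0.01,0,0,0,0,0,0,-0.01,0,0,0,0,0,0,-0.01,0,0,0,0,0,0,-0.01,0,0,0,0,0]
}}

```text
time: 22.68
tool_pos: [657.9, -52.6, 40.5]
tcp_rot: [3.142, -0.004, 1.598]
contact_force: [1.3, 10.0, -2.1]
grip_width: 17.2
finger_force: 30.0
```

```bash
python3 - <<'E'
from h import *
a,_=look('scene','s6'); b,_=look('top','t6'); x=np.zeros((400,800,3),np.uint8); x[:,:400]=cv2.resize(a[190:290,190:290],(400,400)); x[:,400:]=cv2.resize(b[130:230,250:350],(400,400)); cv2.imwrite('pics/c6.png',x)
E
```

```text
(no output)
```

View pics/c6.png

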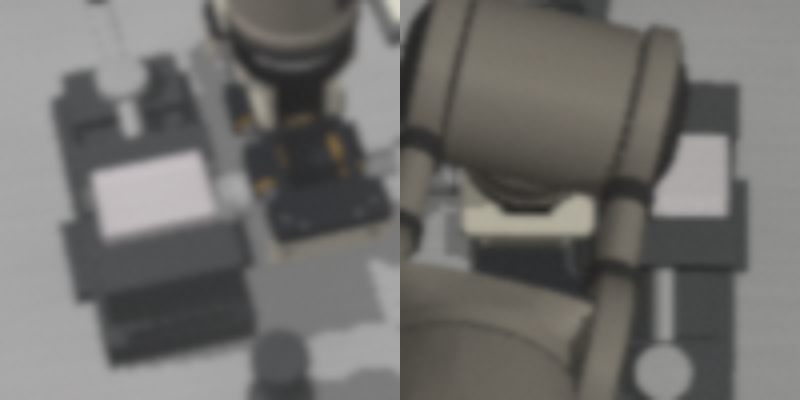

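The collar sits against the tube at crop (235,190). I'll withdraw it.

Emit:
{"api": "step_arm", "payload": {
  "targets": [0,0.1,0,0,0,0,0,0,0.25,0,0,0,0,0,0,0.4,0,0,0,0,0,0,0.55,0,0,0,0,0,0,0.7,0,0,0,0,0,0,0.85,0,0,0,0,0,0,1,0,0,0,0,0,0,1,0,0,0,0,0]
}}

```text
time: 23.78
tool_pos: [655.1, 45.6, 40.6]
tcp_rot: [-3.142, -0.0, 1.599]
contact_force: [-0.6, -0.4, -1.2]
grip_width: 16.8
finger_force: 30.0
```

Emit:
{"api": "step_arm", "payload": {
  "targets": [0,0.15,0,0,0,0,0,0,0.3,0,0,0,0,0,0,0.3,0,-0.4,0,0,0,0,0.3,0,-0.8,0,0,0,0,0.3,0,-0.8,0,0,0]
}}

```text
time: 24.4
tool_pos: [656.5, 75.0, 124.5]
tcp_rot: [3.134, 0.0, 1.598]
contact_force: [0.3, 0.4, -3.5]
grip_width: 17.0
finger_force: 30.0
```

```bash
python3 -c "
from plan import *
from h import bot
o=bot.get_obs(); print(o['tool_pos'],o['tcp_rot'],o['contact_force'],o['grip_width'])
t=o['tool_pos']
plan((t[0],t[1],t[2],1.598),[(442.5,231,120,1.598),(442.5,231,60,1.598)])"
```

```text
[656.5494952   74.99700532 124.54074753] [3.13381689e+00 2.29095152e-05 1.59817559e+00] [ 0.33699567  0.41395158 -3.50391557] 16.982067306912004
[0.76, -0.99, 0.02] -0.0 -> [555.5 148.3 122.5] 1.598 rows>= 4
[0.77, -0.99, 0.02] -0.0 -> [454.5 222.6 120.5] 1.598 rows>= 4
[0.09, -0.12, 0.01] -0.0 -> [442.2 231.2 119.5] 1.598 rows>= 2
[-0.0, 0.0, 0.6] -0.0 -> [442.2 231.2  59.5] 1.598 rows>= 3
```

Emit:
{"api": "step_arm", "payload": {
  "targets": [0,0.38,-0.5,0,0,0,0,0,0.76,-0.99,0,0,0,0,0,0.76,-0.99,0,0,0,0,0,0.76,-0.99,0,0,0,0]
}}

```text
time: 24.9
tool_pos: [553.4, 147.8, 120.1]
tcp_rot: [-3.142, 0.0, 1.598]
contact_force: [0.4, 0.1, -1.8]
grip_width: 17.1
finger_force: 30.0
```

Emit:
{"api": "step_arm", "payload": {
  "targets": [0,0.38,-0.5,0,0,0,0,0,0.77,-0.99,0,0,0,0,0,0.77,-0.99,0,0,0,0,0,0.77,-0.99,0,0,0,0]
}}

```text
time: 25.4
tool_pos: [453.8, 221.6, 120.7]
tcp_rot: [3.14, -0.0, 1.597]
contact_force: [0.2, 0.0, -0.9]
grip_width: 17.2
finger_force: 30.0
```

Emit:
{"api": "step_arm", "payload": {
  "targets": [0,0.09,-0.12,0,0,0,0,0,0.09,-0.12,0.2,0,0,0,0,0.09,-0.12,0.4,0,0,0,0,0.09,-0.12,0.6,0,0,0,0,0.09,-0.12,0.6,0,0,0,0,0.09,-0.12,0.6,0,0,0,0,0.09,-0.12,0.6,0,0,0]
}}

```text
time: 26.28
tool_pos: [440.7, 230.7, 61.5]
tcp_rot: [3.14, -0.001, 1.597]
contact_force: [0.1, 0.1, -2.3]
grip_width: 16.8
finger_force: 30.0
```

```bash
python3 - <<'E'
from h import *
o=bot.get_obs(); print(o['tool_pos'],o['tcp_rot'],o['contact_force'],o['grip_width'],np.abs(o['dq']).max())
a,d=look('scene','s7'); b,e=look('top','t7'); x=np.zeros((480,800,3),np.uint8); x[:,:400]=cv2.resize(a[120:240,250:350],(400,480)); x[:,400:]=cv2.resize(b[180:300,150:250],(400,480)); cv2.imwrite('pics/c7.png',x)
P=cloud('scene',d); W=P[120:240,250:400]; m=(abs(W[...,0]-446)<25)&(W[...,1]>80)&(W[...,1]<190)&(W[...,2]>60)&(W[...,2]<125); D=W[m]
for y in range(80,190,10):
    k=abs(D[:,1]-y-5)<5
    if k.any(): print(y,D[k].mean(0).round(1),k.sum())
E
```

```text
[440.7433768  230.65829161  61.47036835] [ 3.13992211e+00 -6.50472430e-04  1.59733197e+00] [ 0.12469445  0.1368559  -2.29335096] 16.818233873625573 0.0036779295541974105
100 [442.8 108.6  93.7] 4
110 [444.3 114.7  96.2] 12
120 [444.6 124.4  95.5] 14
130 [443.1 134.8  95.4] 14
140 [443.6 144.8  95.4] 14
150 [442.6 155.3  94.5] 14
160 [443.2 165.   97.2] 14
170 [444.5 174.4  96.9] 13
180 [442.3 186.3  96.9] 39
```

View pics/c7.png

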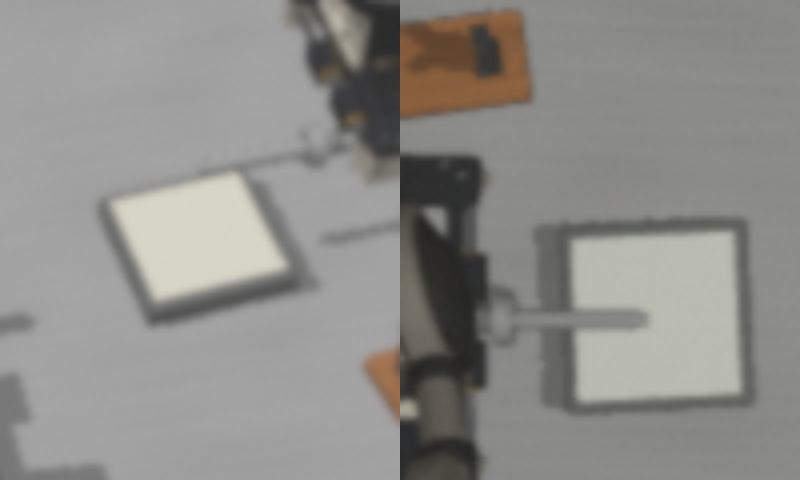

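The rod is level, with its axis at about z=91 (71 mm above the panel top) and its tip near (445,105) over the panel's middle at (446,106). I'll hand it in.

```bash
python3 -c "
from plant import bot
print(bot.close_job())"
```

```text
the job is handed in; nothing more can be done
None
```

I carried out every step and handed the job in: the vise is tight on the block, and the rod went into the guide tube to its collar and came right out. It is now held level about 7 cm above the panel's middle, and the judge returned no verdict.

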